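# Clear the bench scale and zero it

### The job

Push the three aluminium offcuts off the pan of the bench scale into the scrap bin, the deep empty one at its side; their edges are burred, so slide them and do not pick them up. Then, with all three in the bin, turn the scale's knob until its white pointer line stands on the long zero mark. Leave the transformers in the shallow parts tray where they are.

Things in the scene. Friction and masses are not known exactly. Their poses are not given: they have to be found in the camera images.
- scale: Fixed bench scale. Origin: on the bench under the centre of its pan; z up. Flat dark steel pan 180 (x) by 220 (y) mm, no rim, top 110 mm above the bench. At the pan's +x edge a grey console (x = 95 to 195 mm, 190 mm wide in y, top at 120 mm) carries the zero knob at x = 140, y = 0. The bin and the tray stand at the pan's two y edges, one each; which side varies
- zero_knob (a joint): Turn of the scale's zero knob about the vertical, rad, counter-clockwise from above positive, range -2.6 to 2.6; 0 when its white pointer line stands on the long zero mark (towards the scale's +x). Marks are 0.2 rad apart. It stays where it is left. A black disc 54 mm across bears a grip bar 46 mm long, 12 wide, 128 to 154 mm above the bench; the white line is on one half of the bar's top
- knob_grip (a point): Middle of the knob's grip bar, on the axis, 141 mm above the bench; its x axis runs along the bar towards the pointer end, z up
- scrap_bin: Scrap bin: blue plastic open box, fixed, empty, 190 (x) by 170 (y) by 98 mm high, walls and floor 4 mm. Origin: centre of its underside. Its axes are parallel to the scale's; it stands at the scale's +y or -y side, 185 mm from centre to centre, the pan's edge reaching 10 mm over its rim
- parts_tray: Parts tray: blue plastic open box like the bin but only 30 mm high, fixed, holding two transformers, on the other side of the scale. Origin: centre of its underside
- angle_mid (a point): short offcut of plain aluminium angle on the pan: foot 46 (x) by 32 (y) by 5 mm, upright leg 5 mm thick and 30 mm high along its +y edge. The point lies 12 mm above the underside, over the centre of the foot
- channel_mid (a point): short offcut of plain aluminium U channel, open side up: 44 (x) by 34 (y) by 24 mm high, walls 5 mm. The point lies 12 mm above the underside, on the centre line
- heatsink_mid (a point): short offcut of plain aluminium finned heat-sink bar, fins up: 40 (x, along the fins) by 36 (y) by 24 mm high. The point lies 12 mm above the underside, on the centre line
- angle: The same offcut (angle); origin at the centre of its underside
- channel: The same offcut (channel); origin at the centre of its underside
- heatsink: The same offcut (heatsink); origin at the centre of its underside
- transformer0: Good part to leave in the tray: small dark transformer, 46 by 46 by 34 mm high. Origin: centre of its underside
- transformer1: The second transformer, alike
Mind the look-alikes: they are no part of the job. What is shaped like the channel but purple or red is not meant.

How it is judged (in metres and radians):
On the way, in this order (a step that is already met when the one before it is completed fails the run):
1. all three offcuts lie in the scrap bin (x of angle_mid in the frame of scrap_bin between -0.095 and 0.095 m and y of angle_mid in the frame of scrap_bin between -0.085 and 0.085 m and z of each of angle_mid, channel_mid, heatsink_mid in the frame of scrap_bin below 0.095 m and x of channel_mid in the frame of scrap_bin between -0.095 and 0.095 m and y of channel_mid in the frame of scrap_bin between -0.085 and 0.085 m and x of heatsink_mid in the frame of scrap_bin between -0.095 and 0.095 m and y of heatsink_mid in the frame of scrap_bin between -0.085 and 0.085 m), for 0.2 s.
2. the knob's pointer stands on the zero mark (value of joint zero_knob between -0.08 and 0.08 rad), for 0.2 s.
At the end, for the whole second after the job is handed in: The middles of all three offcuts are inside the scrap bin's outline and no more than 95 mm above its underside, at rest; the knob is within 0.08 rad of zero; the transformers are within 25 mm of where they were (all of step 1 and all of step 2 and linear speed of each of angle, channel, heatsink below 0.02 m/s and distance of each of transformer0, transformer1 from where it was at the start of the episode below 0.025 m); the robot touches nothing.
It fails at once if an offcut is picked up (its middle rises more than 60 mm above the pan) (height (world z) of any of angle_mid, channel_mid, heatsink_mid above 0.17 m).
It fails at once if a transformer is moved by more than 25 mm (distance of any of transformer0, transformer1 from where it was at the start of the episode above 0.025 m).
It also fails if it takes over 67 s, if anything falls off the work surface, if the arm or the gripper's body presses on something with over 40 N, if the wrist force passes 120 N, or if a joint passes its speed limit or range.

### The arm

A 7-joint arm with a two-finger parallel gripper is mounted at the origin on the work surface. World frame = base frame: x ahead of the robot, y to its left, z up, the work surface at z = 0. Lengths are in mm, angles in degrees, forces in N, time in s.
With the tool pointing down it reaches from about 350 to 900 mm from the base axis. Payload 7.2 kg.
Tool frame: the origin (TCP) lies on the centre line of the jaws, within the pads' length; the fingertips stand 14 mm ahead of it and the grasp point (between the pads) lies 5 mm behind it; z points along the fingers, y is the line along which they close (so a half turn about z gives the same grasp; the last joint's range is limited). The gripper opens to 88 mm and grips with 3 to 60 N. Pads are 20 mm wide; open, the fingers measure 115 mm over their backs; the gripper's body (75 mm by 178 mm) begins 61 mm behind the grasp point.
Start: joints at [65.019, 23.554, -0.728, 91.456, 0.321, 64.991, -4.71], TCP at [224.716, -583.208, 236.653] pointing down, gripper open.
Joint ranges: [-169.25, 169.25], [-16.82, 113.86], [-84.01, 82.57], [7.8, 145.47], [-59.2, 239.2], [7.22, 106.19], [-163.78, 163.78]. Speed limits (degrees/s): [136.94, 136.94, 172.46, 172.46, 180, 180, 180].

### API

Orientations are given as a 3x3 rotation matrix whose columns are the frame's x, y, z axes.
In Python, from plant import env gives the robot as it stands. The module is installed in compiled form; this text tells all that it offers.
- The arm moves only by the shell command python3 -m crank 'ROWS' [FORCE]. ROWS is JSON, a list of rows, each a list of 3 entries, a list of its own where there are three numbers: the shift along the world's x, y, z in cm, then the turn, a rotation vector about the world's x, y, z in degrees, then the opening, from 0 (shut) to 1 (fully open). A call has 1 to 10 rows; each row is the pose to reach, as a shift and turn from the pose commanded when the call began; what a row does not reach only later rows make up. A row lasts 1/10 s, in which the tool goes at most 50 mm and 8.59 degrees, less where a joint would pass 70% of its speed; a pose out of reach is approached as far as the arm can. A call with a gripper value outside its range is refused whole. The fingers move at their own pace and stop on an object; FORCE is the grip in N (left out, the last holds). Time passes only in rows, so rows that repeat a pose let the fingers close. It gives the time, the measured TCP pose, the force, the opening and the grip force at its end, in the units of the state.
- env.read_state(): the state, without advancing time (a new reading comes with each control period).
- env.snapshot(name): name is "scene" or "top" or "wrist"; returns the picture (384x512x3 uint8, red, green, blue); there is no depth.
- env.camera_params(name): a dict with "mtx" (3x3 intrinsics, pixels), "D" ([k1, k2, p1, p2, k3] as OpenCV has them; the pictures are not rectified), "R" (3x3) and "t" (3): a world point X has camera coordinates R X + t. Camera axes: x right, y down, z forward; pixel columns grow to the right and rows downward; lengths in mm; the calibration is good to about 2 mm. A picture is of the moment at which its call begins: read the wrist's pose just before it. camera_params takes no time and is no camera call; for the wrist camera it gives the pose at the moment of the call.
- env.sign_off(): hands the job in; it is judged then, once.
The state is a dict: "time_s": time; "joint_pos": joint angles; "joint_velocities": joint speeds; "effort": joint torques, N m; "tool_pos": TCP position; "ee_rot": TCP orientation; "wrist_force": force on the tool from outside, world axes, zero at the start; "moment": the same for the moment, N m; "grip_width": finger opening in mm; "grip_force": force on a finger pad.
Only numpy, scipy, OpenCV 4.12 (cv2) and the standard library are available. Lean on these libraries where they do the work, as an engineer would, in place of code of your own. Each camera call takes 0.05 s, during which the arm holds its last target. There are 200 camera calls.

## Working session

There is one attempt and no reset: what is moved stays moved. The work goes in short steps, Python scripts to look and compute and a shell command to move; the robot and the scene stay as the last step left them, time stands still between calls to the robot, and variables do not carry over. Pictures are saved under pics/ and viewed, at most 10 in all, crops included, and the job is handed in when it is done.

```bash
mkdir -p pics
python3 - <<'E'
from plant import env
import cv2,numpy as np
for n in("scene","top"):
    cv2.imwrite(f"pics/{n}0.png",env.snapshot(n)[:,:,::-1])
    p=env.camera_params(n);print(n,[np.round(p[k],3).tolist() for k in p])
s=env.read_state();print(s["time_s"],s["tool_pos"],np.round(s["ee_rot"],3).tolist(),s["grip_width"])
E
```

```text
scene [[[375.166, 0.0, 258.943], [0.0, 375.166, 196.306], [0.0, 0.0, 1.0]], [-0.067, 0.0, 0.0, 0.0, 0.0], [[0.456, 0.89, 0.003], [0.753, -0.384, -0.535], [-0.475, 0.246, -0.845]], [-312.557, -398.155, 1309.37]]
top [[[420.65, 0.0, 253.666], [0.0, 420.65, 192.268], [0.0, 0.0, 1.0]], [-0.075, 0.0, 0.0, 0.0, 0.0], [[-0.004, -1.0, 0.0], [-0.994, 0.004, -0.106], [0.106, -0.001, -0.994]], [27.765, 618.562, 931.463]]
0.1 [ 224.55716128 -582.79243176  235.88869941] [[0.933, 0.36, -0.001], [0.36, -0.933, 0.001], [-0.0, -0.001, -1.0]] 87.64255324400324
```

View pics/top0.png

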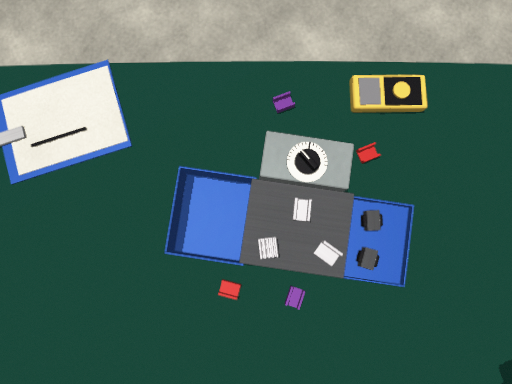

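View pics/scene0.png

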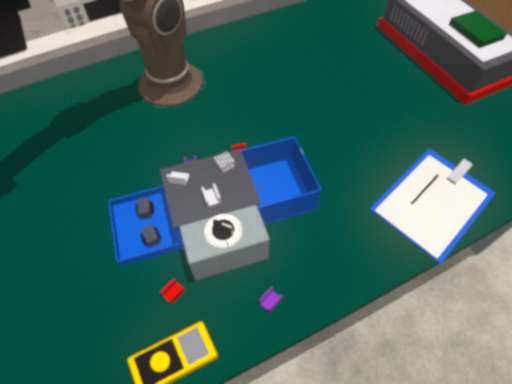

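The top view shows three grey-white offcuts on the dark pan: the finned heatsink at (268,248), a U shape at (302,210) that should be the channel, and the angle at (328,253). The deep bin is on the left and the transformers are in the shallow tray on the right, at (372,220) and (368,258). There are look-alike channels off the scale: purple at (284,102) and (295,297), red at (368,152) and (230,289). They don't fit, because the offcuts are plain aluminium and lie on the pan. I'll confirm with an enlarged crop.

```bash
cat > h.py <<'E'
from plant import env
import cv2,numpy as np
def px2w(n,uv,z,p=None):
    p=p or env.camera_params(n);R=np.array(p["R"]);t=np.array(p["t"])
    q=cv2.undistortPoints(np.array(uv,float).reshape(-1,1,2),np.array(p["mtx"]),np.array(p["D"])).reshape(-1,2)
    d=np.c_[q,np.ones(len(q))]@R; c=-R.T@t
    return c+d*((z-c[2])/d[:,2])[:,None]
E
python3 - <<'E'
import cv2
i=cv2.imread("pics/top0.png")[125:295,160:420]
cv2.imwrite("pics/crop.png",cv2.resize(i,None,fx=3,fy=3,interpolation=cv2.INTER_CUBIC))
E
```

```text
(no output)
```

View pics/crop.png

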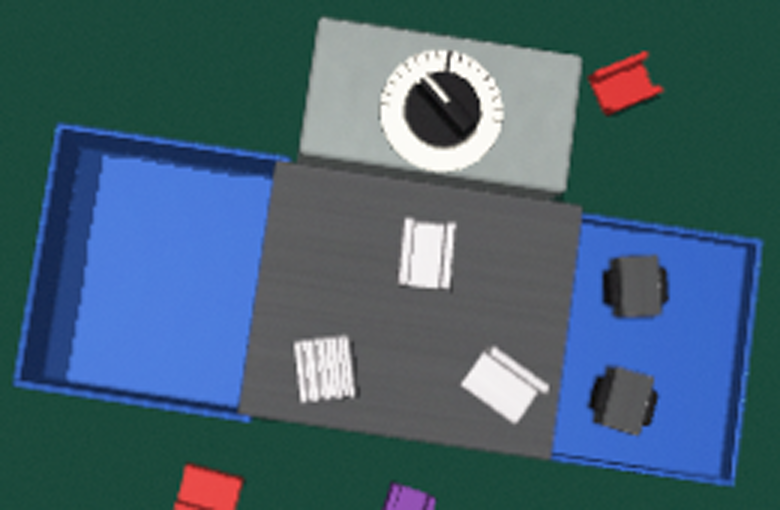

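The crop confirms all three. The channel is at crop (428,255), the heatsink at (325,368) and the angle at (505,384). The pointer runs from (447,101) to (426,78), counter-clockwise of the long mark at (449,55).

Run:
```python
from h import *
f=lambda c,z:px2w("top",np.array(c)/3.+[160,125]-1/3,z)
pan=f([(275,163),(581,206),(551,459),(240,412)],110)
con=f([(320,18),(582,57),(567,192),(300,153)],120)
o=np.array([[90,110],[90,-110],[-90,-110],[-90,110],[195,95],[195,-95],[95,-95],[95,95]],float)
w=np.r_[pan,con][:,:2]
a=o-o.mean(0);b=w-w.mean(0)
th=np.arctan2((a[:,0]*b[:,1]-a[:,1]*b[:,0]).sum(),(a*b).sum())
R=np.array([[np.cos(th),-np.sin(th)],[np.sin(th),np.cos(th)]]);t=w.mean(0)-R@o.mean(0)
print("scale",t,np.degrees(th),"res",np.round(w-(o@R.T+t),1).tolist())
np.savez("s.npz",R=R,t=t)
for n,c,z in [("channel",(428,255),122),("heat",(325,368),130),("angle foot corners",[(461,384),(490,347),(547,390),(517,423)],115),("knob c",(443,109),128),("ptr",[(447,101),(426,78)],154),("longmark",[(449,52),(447,70)],122),("bar ends",[(419,80),(466,138)],154)]:
    p=f(c,z)[:,:2];print(n,p.round(0).tolist(),"in scale",((p-t)@R).round(0).tolist())
print("knob w",R@[140,0]+t,"bin",R@[0,185]+t)
```

```text
scale [535.25596731 -65.75579588] -8.61683423529828 res [[-2.0, 0.4], [-0.5, 2.2], [1.5, 0.7], [2.3, -1.7], [-1.6, -1.3], [-1.7, 1.4], [1.2, 0.0], [0.9, -1.6]]
channel [[572.0, -76.0]] in scale [[38.0, -4.0]]
heat [[496.0, -4.0]] in scale [[-49.0, 56.0]]
angle foot corners [[484.0, -98.0], [509.0, -118.0], [479.0, -158.0], [457.0, -136.0]] in scale [[-46.0, -40.0], [-18.0, -56.0], [-42.0, -99.0], [-67.0, -81.0]]
knob c [[674.0, -87.0]] in scale [[140.0, -0.0]]
ptr [[674.0, -87.0], [690.0, -73.0]] in scale [[141.0, 0.0], [154.0, 16.0]]
longmark [[715.0, -93.0], [702.0, -91.0]] in scale [[182.0, 0.0], [169.0, -0.0]]
bar ends [[689.0, -68.0], [649.0, -99.0]] in scale [[152.0, 21.0], [117.0, -16.0]]
knob w [673.67570372 -86.73141436] bin [562.97374887 117.15599867]
```

```bash
python3 -m crank '[[[26.5,53.9,0],[0,0,60.3],0.34],[[26.5,53.9,0],[0,0,60.3],0.34],[[26.5,53.9,0],[0,0,60.3],0.34],[[26.5,53.9,0],[0,0,60.3],0.34],[[26.5,53.9,0],[0,0,60.3],0.34],[[26.5,53.9,0],[0,0,60.3],0.34],[[26.5,53.9,0],[0,0,60.3],0.34],[[26.5,53.9,0],[0,0,60.3],0.34],[[26.5,53.9,0],[0,0,60.3],0.34],[[26.5,53.9,0],[0,0,60.3],0.34]]' 20
```

```text
time_s: 1.1
tool_pos: [445.6, -132.7, 236.7]
ee_rot: [[0.15, 0.989, 0.0], [0.989, -0.15, -0.0], [-0.0, 0.0, -1.0]]
wrist_force: [1.5, -0.6, 0.3]
grip_width: 29.7
grip_force: 0.0
```

```bash
python3 -m crank '[[[4.4,9.0,0],[0,0,0],0.34],[[4.4,9.0,0],[0,0,0],0.34],[[4.4,9.0,0],[0,0,0],0.34],[[4.4,9.0,-4],[0,0,0],0.34],[[4.4,9.0,-8],[0,0,0],0.34],[[4.4,9.0,-10.7],[0,0,0],0.34],[[4.4,9.0,-10.7],[0,0,0],0.34]]'
python3 - <<'E'
from h import *
cv2.imwrite("pics/a.png",cv2.resize(env.snapshot("scene")[130:280,100:330,::-1],None,fx=3,fy=3))
E
```

```text
time_s: 1.8
tool_pos: [487.5, -44.8, 126.8]
ee_rot: [[0.15, 0.989, -0.005], [0.989, -0.15, 0.001], [0.0, -0.005, -1.0]]
wrist_force: [-1.3, -0.5, 0.3]
grip_width: 30.3
grip_force: 0.0
```

View pics/a.png

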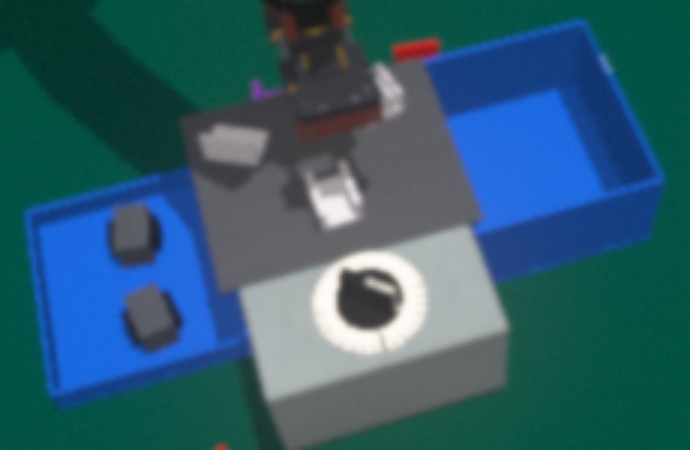

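The gripper is down just behind the heatsink (scene crop (388,88)), and the other offcuts are untouched. I'll push along the scale's +y.

```bash
python3 -m crank '[[[0.2,1.1,0.1],[0,0,0],0.34],[[0.3,2.3,0.1],[0,0,0],0.34],[[0.5,3.4,0.1],[0,0,0],0.34],[[0.7,4.5,0.1],[0,0,0],0.34],[[0.9,5.7,0.1],[0,0,0],0.34],[[1.0,6.8,0.1],[0,0,0],0.34],[[1.2,8.0,0.1],[0,0,0],0.34],[[1.4,9.1,0.1],[0,0,0],0.34],[[1.6,10.2,0.1],[0,0,0],0.34],[[1.7,11.4,0.1],[0,0,0],0.34]]'
```

```text
time_s: 2.85
tool_pos: [506.5, 70.4, 130.6]
ee_rot: [[0.15, 0.989, -0.0], [0.989, -0.15, 0.0], [0.0, -0.0, -1.0]]
wrist_force: [0.6, -0.6, -0.4]
grip_width: 30.0
grip_force: 0.0
```

```bash
python3 -m crank '[[[0,0,5],[0,0,0],0.34],[[1.5,-4.5,6],[0,0,0],0.34],[[3,-9,6],[0,0,0],0.34],[[4.5,-13.7,6],[0,0,0],0.34],[[6,-18.6,6],[0,0,0],0.34],[[6,-18.6,6],[0,0,0],0.34],[[6,-18.6,2],[0,0,0],0.34],[[6,-18.6,0],[0,0,0],0.34],[[6,-18.6,0],[0,0,0],0.34]]'
python3 - <<'E'
from h import *
cv2.imwrite("pics/b.png",cv2.resize(env.snapshot("scene")[130:280,100:330,::-1],None,fx=3,fy=3))
E
```

```text
time_s: 3.75
tool_pos: [564.4, -115.5, 127.7]
ee_rot: [[0.15, 0.989, -0.005], [0.989, -0.15, 0.001], [0.001, -0.006, -1.0]]
wrist_force: [-0.4, 0.4, -0.6]
grip_width: 30.1
grip_force: 0.0
```

View pics/b.png

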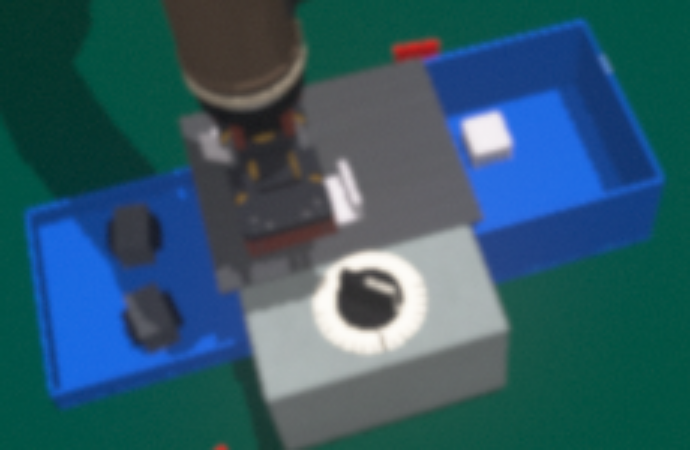

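The heatsink lies in the bin at (487,137). The gripper stands behind the channel at (345,190), so I'll push that next.

```bash
python3 -m crank '[[[0.2,1.2,0],[0,0,0],0.34],[[0.4,2.4,0],[0,0,0],0.34],[[0.5,3.6,0],[0,0,0],0.34],[[0.7,4.8,0],[0,0,0],0.34],[[0.9,6,0],[0,0,0],0.34],[[1.1,7.2,0],[0,0,0],0.34],[[1.3,8.4,0],[0,0,0],0.34],[[1.5,9.6,0],[0,0,0],0.34],[[1.6,10.8,0],[0,0,0],0.34],[[1.8,12,0],[0,0,0],0.34]]' && python3 -m crank '[[[0.2,1.2,0],[0,0,0],0.34],[[0.4,2.4,0],[0,0,0],0.34],[[0.5,3.6,0],[0,0,0],0.34],[[0.7,4.8,0],[0,0,0],0.34],[[0.8,5.3,0],[0,0,0],0.34],[[0.8,5.3,0],[0,0,0],0.34]]'
```

```text
time_s: 4.8
tool_pos: [584.3, 4.5, 130.6]
ee_rot: [[0.15, 0.989, -0.0], [0.989, -0.15, 0.0], [-0.0, -0.0, -1.0]]
wrist_force: [0.2, -0.1, 0.3]
grip_width: 29.9
grip_force: 0.2
time_s: 5.4
tool_pos: [592.4, 57.7, 130.6]
ee_rot: [[0.148, 0.989, 0.0], [0.989, -0.148, 0.0], [0.0, -0.0, -1.0]]
wrist_force: [-0.4, 0.3, 0.2]
grip_width: 29.9
grip_force: 0.0
```

```bash
python3 -m crank '[[[0,0,5],[0,0,0],0.34],[[-2,-4,7],[0,0,0],0.34],[[-4,-8,7],[0,0,0],0.34],[[-6,-12.2,7],[0,0,0],0.34],[[-8,-16.5,7],[0,0,0],0.34],[[-10,-20.5,7],[0,0,0],0.34],[[-11.9,-24.3,7],[0,0,0],0.34],[[-11.9,-24.3,7],[0,0,0],0.34],[[-11.9,-24.3,3],[0,0,0],0.34],[[-11.9,-24.3,0],[0,0,0],0.34]]'
python3 - <<'E'
from h import *
cv2.imwrite("pics/c.png",np.hstack([cv2.resize(env.snapshot(n)[r0:r0+150,c0:c0+200,::-1],None,fx=2,fy=2) for n,r0,c0 in(("scene",130,100),("top",150,180))]))
E
```

```text
time_s: 6.4
tool_pos: [473.2, -187.3, 130.0]
ee_rot: [[0.152, 0.988, 0.001], [0.988, -0.152, -0.001], [-0.001, 0.001, -1.0]]
wrist_force: [0.2, -0.3, -1.3]
grip_width: 29.9
grip_force: 0.0
```

View pics/c.png

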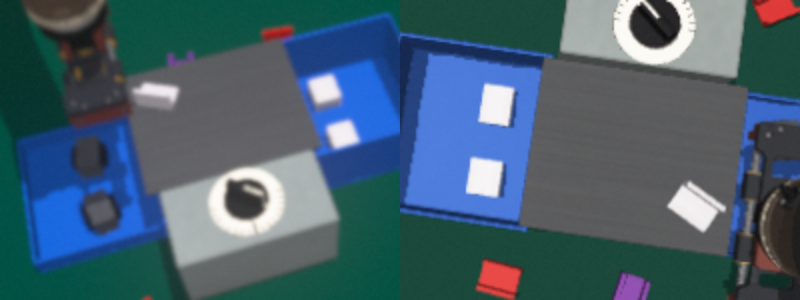

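The channel and heatsink are both in the bin (top half of the picture, (497,105) and (485,177)). The angle at (695,207) is untouched and the fingers are behind it. I'll push it in two stages.

```bash
python3 -m crank '[[[0.2,1.2,0],[0,0,0],0.34],[[0.4,2.4,0],[0,0,0],0.34],[[0.5,3.6,0],[0,0,0],0.34],[[0.7,4.8,0],[0,0,0],0.34],[[0.9,6,0],[0,0,0],0.34],[[1.1,7.2,0],[0,0,0],0.34],[[1.3,8.4,0],[0,0,0],0.34],[[1.5,9.6,0],[0,0,0],0.34],[[1.6,10.8,0],[0,0,0],0.34],[[1.8,12,0],[0,0,0],0.34]]'
python3 - <<'E'
from h import *
cv2.imwrite("pics/d.png",np.hstack([cv2.resize(env.snapshot(n)[r0:r0+150,c0:c0+200,::-1],None,fx=2,fy=2) for n,r0,c0 in(("scene",130,100),("top",150,180))]))
E
```

```text
time_s: 7.5
tool_pos: [491.3, -65.5, 130.6]
ee_rot: [[0.15, 0.989, -0.0], [0.989, -0.15, 0.0], [-0.0, -0.0, -1.0]]
wrist_force: [0.4, -0.1, -0.2]
grip_width: 29.8
grip_force: 0.0
```

View pics/d.png

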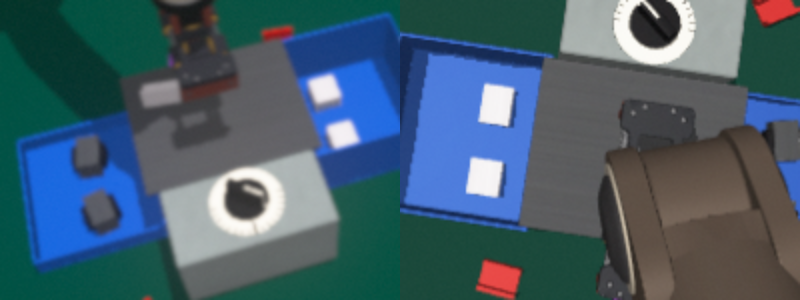

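The angle stayed behind at left half (160,93). Its thin leg probably passed through the finger gap, with the foot under the tips. I'll lift, go back, shut the jaws and look again.

```bash
python3 -m crank '[[[0,0,4],[0,0,0],0.34],[[0,0,7],[0,0,0],0],[[-0.6,-4.5,7],[0,0,0],0],[[-1.2,-9,7],[0,0,0],0],[[-1.8,-13.5,7],[0,0,0],0],[[-2.2,-15,7],[0,0,0],0]]'
python3 - <<'E'
from h import *
cv2.imwrite("pics/e.png",np.hstack([cv2.resize(env.snapshot(n)[r0:r0+100,c0:c0+100,::-1],None,fx=4,fy=4,interpolation=cv2.INTER_CUBIC) for n,r0,c0 in(("scene",140,140),("top",200,270))]))
E
```

```text
time_s: 8.2
tool_pos: [467.7, -222.2, 200.5]
ee_rot: [[0.156, 0.988, -0.001], [0.988, -0.156, -0.002], [-0.002, -0.0, -1.0]]
wrist_force: [0.8, 0.3, -0.5]
grip_width: 0.8
grip_force: 0.0
```

View pics/e.png

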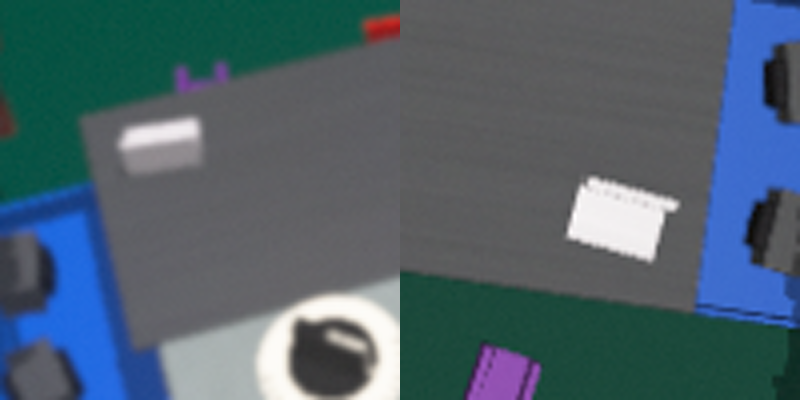

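The angle turned so that its leg lies along the scale's y: foot corners at right half (570,237), (588,182) and (655,262), leg end at (678,207).

Run:
```python
from h import *
s=np.load("s.npz");R,t=s["R"],s["t"]
for uv,z in [([(312.5,259.3),(333.8,265.5)],115),([(317,245.5),(339.5,251.8)],140)]:
    p=px2w("top",uv,z)[:,:2];print(p.round(1).tolist(),((p-t)@R).round(1).tolist())
st=env.read_state();print(st["tool_pos"],((st["tool_pos"][:2]-t)@R).round(1))
```

```text
[[470.0, -96.0], [456.9, -140.0]] [[-60.0, -39.6], [-66.4, -85.1]]
[[498.8, -102.0], [485.9, -147.3]] [[-30.6, -41.3], [-36.6, -88.1]]
[ 468.02341781 -219.99055096  200.33729645] [ -43.4 -162.6]
```

```bash
python3 -m crank '[[[0.5,3.7,0],[0,0,0],0],[[0.5,3.7,-3],[0,0,0],0],[[0.5,3.7,-5.5],[0,0,0],0],[[0.5,3.7,-7],[0,0,0],0],[[0.5,3.7,-7.3],[0,0,0],0],[[0.5,3.7,-7.3],[0,0,0],0],[[0.5,3.7,-7.3],[0,0,0],0]]' && python3 -m crank '[[[0.1,0.9,0],[0,0,0],0],[[0.3,1.8,0],[0,0,0],0],[[0.4,2.7,0],[0,0,0],0],[[0.5,3.6,0],[0,0,0],0],[[0.7,4.5,0],[0,0,0],0],[[0.8,5.4,0],[0,0,0],0],[[1.0,6.3,0],[0,0,0],0],[[1.1,7.2,0],[0,0,0],0],[[1.2,8.1,0],[0,0,0],0],[[1.4,9,0],[0,0,0],0]]'
python3 - <<'E'
from h import *
cv2.imwrite("pics/f.png",np.hstack([cv2.resize(env.snapshot(n)[r0:r0+150,c0:c0+200,::-1],None,fx=2,fy=2) for n,r0,c0 in(("scene",130,100),("top",150,180))]))
E
```

```text
time_s: 9.0
tool_pos: [475.0, -179.1, 128.5]
ee_rot: [[0.149, 0.989, 0.001], [0.989, -0.149, -0.0], [-0.0, 0.001, -1.0]]
wrist_force: [-0.8, 1.6, 0.4]
grip_width: 0.3
grip_force: 0.0
time_s: 10.0
tool_pos: [488.3, -88.8, 127.6]
ee_rot: [[0.15, 0.989, -0.0], [0.989, -0.15, -0.0], [-0.0, -0.0, -1.0]]
wrist_force: [0.6, 0.3, 0.4]
grip_width: 0.4
grip_force: 0.3
```

View pics/f.png

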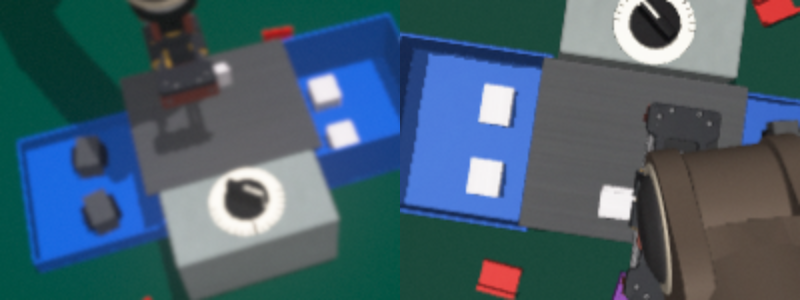

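The angle is moving ahead of the shut fingers (right half (617,203)), centred on the push. I'll continue off the edge.

```bash
python3 -m crank '[[[0.1,0.9,0],[0,0,0],0],[[0.3,1.8,0],[0,0,0],0],[[0.4,2.7,0],[0,0,0],0],[[0.5,3.6,0],[0,0,0],0],[[0.7,4.5,0],[0,0,0],0],[[0.8,5.4,0],[0,0,0],0],[[1.0,6.3,0],[0,0,0],0],[[1.1,7.2,0],[0,0,0],0],[[1.2,8.1,0],[0,0,0],0],[[1.4,9,0],[0,0,0],0]]' && python3 -m crank '[[[0.1,0.9,0],[0,0,0],0],[[0.3,1.8,0],[0,0,0],0],[[0.4,2.7,0],[0,0,0],0],[[0.5,3.6,0],[0,0,0],0],[[0.7,4.5,0],[0,0,0],0],[[0.8,5.4,0],[0,0,0],0],[[1.0,6.3,0],[0,0,0],0],[[1.1,7.2,0],[0,0,0],0],[[1.1,7.4,0],[0,0,0],0]]' && python3 -m crank '[[[0,0,5],[0,0,0],0],[[0,0,10],[0,0,0],0.5],[[0,-4,11],[0,0,-8],0.5],[[0,-8,11],[0,0,-16],0.5],[[0,-12,11],[0,0,-24],0.5],[[0,-15,11],[0,0,-32],0.5],[[0,-15,11],[0,0,-40],0.5]]'
python3 - <<'E'
from h import *
cv2.imwrite("pics/g.png",np.hstack([cv2.resize(env.snapshot(n)[r0:r0+150,c0:c0+200,::-1],None,fx=2,fy=2) for n,r0,c0 in(("scene",130,140),("top",150,150))]))
cv2.imwrite("pics/knob.png",cv2.resize(env.snapshot("top")[125:205,250:360,::-1],None,fx=7,fy=7,interpolation=cv2.INTER_CUBIC))
s=np.load("s.npz");st=env.read_state();print(st["tool_pos"],((st["tool_pos"][:2]-s["t"])@s["R"]).round(1))
E
```

```text
time_s: 11.1
tool_pos: [502.4, 1.2, 127.7]
ee_rot: [[0.15, 0.989, -0.0], [0.989, -0.15, -0.0], [-0.0, -0.0, -1.0]]
wrist_force: [-0.7, -0.1, 0.5]
grip_width: 0.3
grip_force: 0.2
time_s: 12.0
tool_pos: [513.4, 76.0, 127.7]
ee_rot: [[0.149, 0.989, 0.0], [0.989, -0.149, 0.001], [0.001, 0.0, -1.0]]
wrist_force: [-0.5, 0.2, -0.2]
grip_width: 0.9
grip_force: 0.0
time_s: 12.7
tool_pos: [512.7, -81.0, 237.5]
ee_rot: [[0.759, 0.651, -0.0], [0.651, -0.759, -0.002], [-0.002, 0.001, -1.0]]
wrist_force: [-0.3, 1.4, 0.1]
grip_width: 42.8
grip_force: 0.0
[513.17709729 -75.51969346 237.62911189] [-20.4 -13. ]
```

View pics/g.png

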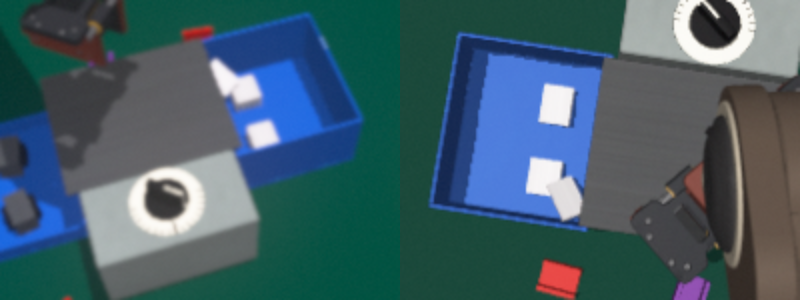

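The offcuts appear in the bin: channel at (556,105), heatsink at (545,176), and the angle at (566,198) leaning on it. My ten views are used up, so I'll check the angle by triangulating the two cameras, and measure the knob numerically.

Run:
```python
from h import *
s=np.load("s.npz");R,t=s["R"],s["t"]
def ray(n,uv):
    p=env.camera_params(n);q=cv2.undistortPoints(np.array([[uv]],float),np.array(p["mtx"]),np.array(p["D"])).ravel()
    return np.c_[p["R"],p["t"]],q.reshape(2,1)
for nm,a,b in [("heat",(222.5,238),(263,175.5)),("channel",(228,202),(271,197)),("angle",(233,249),(251,168.5))]:
    P1,q1=ray("top",a);P2,q2=ray("scene",b)
    X=cv2.triangulatePoints(P1,P2,q1,q2).ravel();X=X[:3]/X[3]
    print(nm,X.round(0),((X[:2]-t)@R-[0,185]).round(0))
g=cv2.imread("pics/g.png")
for h,(r0,c0) in ((0,(130,140)),(1,(150,150))):
    im=g[:,400*h:400*h+400];m=(im.min(2)>130).astype(np.uint8)
    n,l,st,c=cv2.connectedComponentsWithStats(m)
    for k in range(1,n):
        if st[k,4]>60: print(h,(c[k]/2+[c0,r0]).round(1),(st[k,:4]/2+[c0,r0,0,0]).tolist(),st[k,4])
# knob bar / pointer: rectify console plane at z=154 round the axis
k=cv2.imread("pics/knob.png")
H=240;ys,xs=np.mgrid[-30:30.1:.25,-30:30.1:.25]
p=env.camera_params("top");W=np.stack([xs+140,ys],-1).reshape(-1,2)@R.T+t
uv=cv2.projectPoints(np.c_[W,np.full(len(W),154.)],cv2.Rodrigues(np.array(p["R"]))[0],np.array(p["t"]),np.array(p["mtx"]),np.array(p["D"]))[0].reshape(-1,2)
top=cv2.cvtColor(env.snapshot("top"),cv2.COLOR_RGB2GRAY)
I=cv2.remap(top,uv[:,0].astype(np.float32).reshape(xs.shape),uv[:,1].astype(np.float32).reshape(xs.shape),cv2.INTER_LINEAR)
m=(I>100)&(np.hypot(xs,ys)<21)
x,y=xs[m],ys[m];print(m.sum(),x.mean(),y.mean(),np.degrees(np.arctan2(y.mean(),x.mean())))
vx,vy,x0,y0=cv2.fitLine(np.c_[x,y].astype(np.float32),cv2.DIST_L2,0,.01,.01).ravel();print("line",np.degrees(np.arctan2(vy,vx)),x0,y0)
```

```text
heat [515.  98.  21.] [-44. -26.]
channel [596.  83.  32.] [ 38. -29.]
angle [490.  73.  40.] [-65. -54.]
0 [257.4 172. ] [244.5, 159.5, 26.5, 23.5] 1355
0 [270.9 197. ] [263.0, 190.0, 17.0, 14.5] 716
0 [223.3 234.1] [180.5, 205.5, 88.0, 58.0] 11149
0 [226.8 225.2] [222.0, 223.0, 10.0, 5.0] 102
1 [308.7 167. ] [260.5, 150.0, 89.5, 38.5] 9481
1 [228.  202.1] [219.0, 191.5, 18.5, 22.0] 1250
1 [319.  242.3] [316.0, 210.0, 5.0, 65.0] 426
1 [226.9 243. ] [213.0, 228.5, 28.5, 32.0] 2120
2198 9.279572338489537 3.3224522292993632 19.69936681449042
line -80.73827 9.2795725 3.3224523
```

The angle is well inside the bin: z is about 40 mm, at (-65,-54) mm in the bin frame. I'll refine the knob angle near the axis and plan the grasp.

```bash
cat > k.py <<'E'
from h import *
s=np.load("s.npz");R,t=s["R"],s["t"]
def knob():
    ys,xs=np.mgrid[-24:24.1:.25,-24:24.1:.25]
    p=env.camera_params("top");W=np.stack([xs+140,ys],-1).reshape(-1,2)@R.T+t
    uv=cv2.projectPoints(np.c_[W,np.full(len(W),154.)],cv2.Rodrigues(np.array(p["R"]))[0],np.array(p["t"]),np.array(p["mtx"]),np.array(p["D"]))[0].reshape(-1,2).astype(np.float32)
    I=cv2.remap(cv2.cvtColor(env.snapshot("top"),cv2.COLOR_RGB2GRAY),uv[:,0].reshape(xs.shape),uv[:,1].reshape(xs.shape),cv2.INTER_LINEAR)
    n,l,st,c=cv2.connectedComponentsWithStats((I>90).astype(np.uint8))
    for k in range(1,n):
        m=l==k
        if 40<m.sum()<2500:
            q=np.c_[xs[m],ys[m]].astype(np.float32);f=cv2.fitLine(q,cv2.DIST_L2,0,.01,.01).ravel()
            print(m.sum(),q.mean(0).round(1),"len",np.ptp(q@f[:2]).round(1),"dir",round(float(np.degrees(np.arctan2(f[1],f[0]))),1))
    return I
if __name__=="__main__":
    I=knob();print(I[::8,::8][::-1])
    st=env.read_state();print(st["tool_pos"],"tool y deg",np.degrees(np.arctan2(st["ee_rot"][1][1],st["ee_rot"][0][1])))
    print("to knob",R@[140,0]+t-st["tool_pos"][:2])
E
python3 k.py
```

```text
219 [-22.2  22.5] len 7.2 dir 36.7
[[240 205 145  82  47  42  43  43  42  42  41  41  41  41  41  61 103 187
  237 249 250 250 250 244 233]
 [201 124  66  48  43  42  41  43  42  42  40  42  43  39  35  30  36 148
  231 249 250 250 250 245 244]
 [124  61  45  42  44  43  42  42  42  41  41  41  41  33  20  17  19  75
  118 179 247 250 250 250 250]
 [ 61  44  42  43  43  40  40  41  41  41  42  41  35  24  16  15  24  44
   85 174 245 241 249 250 249]
 [ 46  44  43  42  42  41  40  41  41  41  42  37  24  16  14  21  37  64
  146 225 191 179 247 250 250]
 [ 44  43  42  41  41  41  42  43  42  41  38  30  17  13  18  34  55 123
  216 199  95 139 240 250 250]
 [ 43  43  42  40  40  41  40  41  41  39  31  21  14  14  32  51 118 204
  213 118  45  80 210 249 250]
 [ 42  43  42  41  42  42  41  41  41  33  23  16  16  30  48  88 210 222
  145  63  36  42 172 243 250]
 [ 42  42  42  41  41  42  40  40  34  21  17  13  30  43  78 190 217 153
   74  37  34  40 124 226 249]
 [ 42  41  40  41  41  41  42  32  17  14  15  25  42  81 201 234 163  82
   43  37  38  40  99 197 216]
 [ 40  42  42  
[... 968 characters left out ...]
 33  36  39  39  39  39  39  39  38
   43 127 209 247 249 250 250]
 [158  95  50  27  23  29  35  35  33  33  38  39  39  38  40  37  40  64
   97 215 246 250 250 250 245]
 [229 178 115  62  31  22  27  31  33  36  37  39  39  39  39  38  59 159
  217 245 249 250 249 250 216]
 [250 238 196 136  90  47  31  33  37  40  38  39  40  40  40 118 223 249
  250 250 250 250 250 250 249]
 [250 250 247 218 198 185 145  84  51  59  68 103 133 157 195 236 250 250
  250 250 250 232 216 247 244]
 [250 250 250 249 250 250 234 231 212 170 167 209 232 238 246 250 250 250
  250 250 250 228 163 182 228]]
[513.30853096 -74.61722615 237.66261246] tool y deg -48.332058229815964
to knob [160.36717276 -12.11418821]
```

The pointer sits about +50° from zero, so the bar's world heading is about 41°. The jaws (closing line at -48.5°) are already square to it. I'll move over the knob, go down and grip.

```bash
python3 -m crank '[[[4,-0.3,0],[0,0,0],0.5],[[8.5,-0.6,0],[0,0,0],0.5],[[13,-0.9,0],[0,0,0],0.5],[[16,-1.2,0],[0,0,0],0.5],[[16,-1.2,0],[0,0,0],0.5],[[16,-1.2,-3],[0,0,0],0.5],[[16,-1.2,-6],[0,0,0],0.5],[[16,-1.2,-8],[0,0,0],0.5],[[16,-1.2,-9],[0,0,0],0.5],[[16,-1.2,-9],[0,0,0],0.5]]'
python3 - <<'E'
from h import *
st=env.read_state();s=np.load("s.npz");print(st["tool_pos"],s["R"]@[140,0]+s["t"],np.round(st["joint_pos"],0),st["wrist_force"])
E
```

```text
time_s: 13.95
tool_pos: [672.2, -86.8, 146.5]
ee_rot: [[0.749, 0.663, -0.003], [0.663, -0.749, 0.001], [-0.002, -0.002, -1.0]]
wrist_force: [0.0, -0.3, 0.1]
grip_width: 43.7
grip_force: 0.0
[672.21978485 -86.84682951 146.45154172] [673.67570372 -86.73141436] [ 14.  34. -17.  88.  11.  60. -54.] [ 0.02708006 -0.28786025  0.09384008]
```

```bash
python3 -m crank '[[[0.1,0,0],[0,0,0],0.1],[[0.1,0,0],[0,0,0],0],[[0.1,0,0],[0,0,0],0],[[0.1,0,0],[0,0,0],0],[[0.1,0,0],[0,0,0],0],[[0.1,0,0],[0,0,0],0]]' 20 && python3 -m crank '[[[0,0,0],[0,0,-6],0],[[0,0,0],[0,0,-12],0],[[0,0,0],[0,0,-18],0],[[0,0,0],[0,0,-24],0],[[0,0,0],[0,0,-30],0],[[0,0,0],[0,0,-36],0],[[0,0,0],[0,0,-42],0],[[0,0,0],[0,0,-47],0],[[0,0,0],[0,0,-50],0],[[0,0,0],[0,0,-50],0]]'
```

```text
time_s: 14.55
tool_pos: [674.4, -87.3, 148.3]
ee_rot: [[0.75, 0.661, 0.0], [0.661, -0.75, 0.0], [0.0, 0.0, -1.0]]
wrist_force: [-2.5, 0.9, 5.0]
grip_width: 11.5
grip_force: 20.0
time_s: 15.55
tool_pos: [674.6, -88.1, 148.3]
ee_rot: [[0.989, -0.151, 0.001], [-0.151, -0.989, -0.001], [0.001, 0.001, -1.0]]
wrist_force: [-2.1, -2.5, 4.5]
grip_width: 11.7
grip_force: 20.0
```

Tool x is now at -8.7°, against the scale's -8.6°, with the bar gripped 11.7 mm wide. I'll release, lift away and check the pointer numerically.

```bash
python3 -m crank '[[[0,0,0],[0,0,0],0.2],[[0,0,0],[0,0,0],0.4],[[0,0,0],[0,0,0],0.4],[[0,0,3],[0,0,0],0.4],[[0,0,7],[0,0,0],0.4],[[-4,0,10],[0,0,0],0.4],[[-8,0,12],[0,0,0],0.4],[[-12,0,12],[0,0,0],0.4],[[-16,0,12],[0,0,0],0.4],[[-20,0,12],[0,0,0],0.4]]'
python3 - <<'E'
from k import *
I=knob();ys=np.arange(-24,24.1,.25)
for x in range(1,19,2):   # bright weighted y in each column strip near the bar's axis
    c=I[:,int((x+24)*4)].astype(float);w=np.where((c>110)&(abs(ys)<8),c-90,0);print(x,round((w@ys)/w.sum(),2) if w.sum() else None)
g=env.snapshot("top")[125:300,160:420,::-1];a=cv2.imread("pics/top0.png")[125:300,160:420]
d=np.abs(g.astype(int)-a).max(2);print("tray diff",(d[80:165,200:260]>40).sum())
n,l,st,c=cv2.connectedComponentsWithStats((g[:,:90].min(2)>130).astype(np.uint8))
print([(c[k]+[160,125]).round(1).tolist()+[int(st[k,4])] for k in range(1,n) if st[k,4]>20])
st=env.read_state();print(st["time_s"],st["tool_pos"],st["wrist_force"])
E
```

```text
time_s: 16.55
tool_pos: [472.7, -87.4, 267.7]
ee_rot: [[0.989, -0.149, 0.0], [-0.149, -0.989, -0.0], [0.0, 0.0, -1.0]]
wrist_force: [0.2, -0.1, 1.4]
grip_width: 35.0
grip_force: 0.0
212 [-22.2  22.6] len 7.1 dir 31.6
1 0.32
3 0.04
5 0.1
7 -0.01
9 -0.1
11 -0.03
13 0.19
15 0.19
17 0.01
tray diff 2559
[[227.8, 201.9, 307], [226.6, 242.6, 524]]
16.65 [469.94570198 -87.91650696 267.79086552] [ 0.3348458  -0.44870537 -0.81018119]
```

The pointer line lies on the zero axis (offset under 0.4 mm along its length). The offcuts are where they were in the bin and the robot is clear of everything. The tray difference looks like the arm blocking the view, since the tool never went below about 110 mm over the tray.

```bash
python3 -c "
from plant import env
print(env.sign_off())"
```

```text
the job is handed in; nothing more can be done
None
```

The job is handed in: by my camera measurements all three offcuts are in the scrap bin and the knob's pointer stands on zero; I didn't re-measure the transformers at the end, but nothing reached down to them, and the hand-in returned no verdict.

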